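Unstack the tube blocks into their holders

ROBOT

A 6-joint arm with a two-finger parallel gripper is mounted at the origin on the work surface. World frame = base frame: x ahead of the robot, y to its left, z up, the work surface at z = 0. Lengths are in m, angles in rad, forces in N, time in s.
With the tool pointing down it reaches from about 0.275 to 0.85 m from the base axis. Payload 19 kg.
Tool frame: the origin (TCP) lies midway between the tips of the shut fingers; the grasp point (between the pads) lies 19 mm behind it; z points along the fingers, y is the line along which they close (so a half turn about z gives the same grasp; the last joint's range is limited). The gripper opens to 85 mm and grips with 20 to 120 N. Pads are 22 mm wide; open, the fingers measure 114 mm over their backs; the gripper's body (76 mm by 85 mm) begins 54 mm behind the grasp point. The pads swing forward as they close: fully open they stand 13 mm farther back than shut.
Start: joints at [-1.282, 0.15, 1.437, -0, 1.554, -0.134], TCP at [0.236, -0.524, 0.231] pointing down, gripper open.
Joint ranges: [-2.8, 2.8], [-0.68, 2.1], [0.12, 2.68], [-1.39, 4.53], [0.16, 2.79], [-2.81, 2.81]. Speed limits (rad/s): [1.89, 1.89, 2.22, 3.01, 3.01, 3.01].

INTERFACE

Orientations are given as a unit quaternion [x, y, z, w].
In Python, from bench import ctrl gives the robot as it stands.
- The arm moves only by the tool move_arm, never from a script. Its argument "targets" is a list of rows, each a list of 6 numbers: the shift along the tool's x, y, z in mm, then the turn, a rotation vector about the tool's x, y, z in degrees. In form: [[tx, ty, tz, ax, ay, az], ...]. A call has 1 to 10 rows; each row shifts and turns the commanded pose from where the row before left it, along the tool's axes as they then stand; what a row does not reach is not made up. A row lasts 1/10 s, in which the tool goes at most 50 mm and 8.59 degrees, less where a joint would pass 70% of its speed; a pose out of reach is approached as far as the arm can. A call with a gripper value outside its range is refused whole. "fingers" is the finger opening in mm, from 0 to 85.4, set as the call begins (left out, the last holds). The fingers move at their own pace and stop on an object; "grip_force" is the grip in N (left out, the last holds). Time passes only in rows, so rows that do not move let the fingers close. It gives the time, the measured TCP pose, the force, the opening and the grip force at its end, in the units of the state.
- ctrl.get_obs(): the state, without advancing time (a new reading comes with each control period).
- ctrl.grab_frame(name): name is "side" or "top" or "wrist"; returns (picture, depth): 384x512x3 uint8, red, green, blue; 384x512 float32, m along the optical axis (not along the pixel's ray), 0 where there is no reading.
- ctrl.calibration(name): a dict with "intrinsics" (3x3 intrinsics, pixels), "T" (4x4, takes a point from camera to world coordinates). Camera axes: x right, y down, z forward; pixel columns grow to the right and rows downward; lengths in m; the calibration is good to about 2 mm. A picture is of the moment at which its call begins: read the wrist's pose just before it. calibration takes no time and is no camera call; for the wrist camera it gives the pose at the moment of the call.
- ctrl.close_job(): hands the job in; it is judged then, once.
The state is a dict: "clock": time; "joint_positions": joint angles; "dq": joint speeds; "tau": joint torques, N m; "tool_pos": TCP position; "ee_rot": TCP orientation; "wrist_force": force on the tool from outside, world axes, zero at the start; "moment": the same for the moment, N m; "grip_width": finger opening in m; "grasp_force": force on a finger pad.
Only numpy, scipy, OpenCV 4.12 (cv2) and the standard library are available. Lean on these libraries where they do the work, as an engineer would, in place of code of your own. Each camera call takes 0.05 s, during which the arm holds its last target. There are 200 camera calls.

TASK

The four tube blocks for the sample bath stand in one stack on the bench. Take the stack apart and put each block into the shallow holder of its own outline (small square, round, oblong, long), so that each sits flat on the holder's floor inside the rim. Keep the blocks upright, set them down without dropping or knocking them, and leave the bottle and the vial box where they are.

Things in the scene. Friction and masses are not known exactly. Their poses are not given: they have to be found in the camera images.
- small_block: Square aluminium tube block, 36 x 36 mm, 40 mm high, one wide round well (dark disc) in its top; about 0.1 kg. At the start the top of the stack, standing on the round block. Origin: centre of its underside; z up through its top. x and y are square to its sides.
- round_block: Round light grey plastic tube block, diameter 52 mm, 40 mm high, six wells in a circle in its top; about 0.12 kg. At the start second from the top, standing on the mid block. Origin: centre of its underside; z up through its top. 
- mid_block: Oblong white plastic tube block, 88 mm along its x, 56 mm along its y, 40 mm high, 3 x 2 wells; about 0.18 kg. At the start second from the bottom, standing on the long block. Origin: centre of its underside; z up through its top. 
- long_block: Long aluminium tube block, 124 mm along its x, 60 mm along its y, 40 mm high, 7 x 3 small wells; about 0.45 kg. At the start the bottom of the stack, standing on the bench. Origin: centre of its underside; z up through its top. 
- small_holder: Square shallow holder for the small block: inside 52 x 52 mm, outside 60 x 60 mm (8 mm of play each side). Fixed to the bench. White rim 4 mm thick, its top 10 mm above the bench, round a black floor 4 mm above the bench. Origin: centre of its underside, on the bench; z up. x and y are square to its sides.
- round_holder: Round shallow holder for the round block: inside diameter 68 mm, outside 76 mm (8 mm of play all round). Fixed to the bench. White rim 4 mm thick, its top 10 mm above the bench, round a black floor 4 mm above the bench. Origin: centre of its underside, on the bench; z up. 
- mid_holder: Oblong shallow holder for the mid block: inside 104 mm along its x and 72 mm along its y, outside 112 x 80 mm (8 mm of play each side). Fixed to the bench. White rim 4 mm thick, its top 10 mm above the bench, round a black floor 4 mm above the bench. Origin: centre of its underside, on the bench; z up. 
- long_holder: Long shallow holder for the long block: inside 140 mm along its x and 76 mm along its y, outside 148 x 84 mm (8 mm of play each side). Fixed to the bench. White rim 4 mm thick, its top 10 mm above the bench, round a black floor 4 mm above the bench. Origin: centre of its underside, on the bench; z up. 
- bottle: Amber glass solvent bottle with a blue cap, diameter 72 mm, 165 mm high, standing loose at the edge of the work on the robot's left; to be left alone. Origin: centre of its underside.
- vial_box: Blue vial box with a clear lid, 82 x 62 mm, 62 mm high, standing loose at the edge of the work on the robot's right; to be left alone. Origin: centre of its underside.
Not all that is in view belongs to the job. What is shaped like the small_block but green is not meant.

How it is judged:
At the end, for the whole second after the job is handed in: Each block stands released and at rest in its own holder: its centre within 13 mm of the holder's centre (seen from above), its underside on the holder's floor inside the rim (less than 6.5 mm above the bench) and level within 0.06 rad (horizontal distance between small_block and small_holder below 0.013 m and z of small_block in the frame of small_holder between 0 and 0.0065 m and angle between each of small_block, round_block, mid_block, long_block's own z axis and vertical below 0.06 rad and linear speed of each of small_block, round_block, mid_block, long_block below 0.02 m/s and horizontal distance between round_block and round_holder below 0.013 m and z of round_block in the frame of round_holder between 0 and 0.0065 m and horizontal distance between mid_block and mid_holder below 0.013 m and z of mid_block in the frame of mid_holder between 0 and 0.0065 m and horizontal distance between long_block and long_holder below 0.013 m and z of long_block in the frame of long_holder between 0 and 0.0065 m); the robot touches nothing.
It fails at once if a block is tipped over by more than 35 degrees (angle between any of small_block, round_block, mid_block, long_block's own z axis and vertical above 0.61 rad).
It fails at once if a block is dropped, thrown or knocked (faster than 0.6 m/s while the fingers do not touch it) ((contact force between small_block and the fingers below 0.05 N and linear speed of small_block above 0.6 m/s) or (contact force between round_block and the fingers below 0.05 N and linear speed of round_block above 0.6 m/s) or (contact force between mid_block and the fingers below 0.05 N and linear speed of mid_block above 0.6 m/s) or (contact force between long_block and the fingers below 0.05 N and linear speed of long_block above 0.6 m/s)).
It fails at once if the bottle is pushed more than 25 mm from its place or tipped (distance of bottle from where it was at the start of the episode above 0.025 m or angle between bottle's own z axis and vertical above 0.3 rad).
It fails at once if the vial box is pushed more than 25 mm from its place or tipped (distance of vial_box from where it was at the start of the episode above 0.025 m or angle between vial_box's own z axis and vertical above 0.3 rad).
It also fails if it takes over 106 s, if anything falls off the work surface, if the arm or the gripper's body presses on something with over 40 N, if the wrist force passes 120 N, or if a joint passes its speed limit or range.

## Working session

There is one attempt and no reset: what is moved stays moved. The work goes in short steps, Python scripts to look and compute and a tool call to move; the robot and the scene stay as the last step left them, time stands still between calls to the robot, and variables do not carry over. Pictures are saved under pics/ and viewed, at most 14 in all, crops included, and the job is handed in when it is done.

Besides the shell and the picture viewer there is one more tool, called as name([rows], argument=value, ...), one row to a line, values as JSON. move_arm: Moves the arm, as the interface text tells. Its arguments: {"type":"object","properties":{"targets":{"type":"array"},"fingers":{"type":"number"},"grip_force":{"type":"number"}},"required":["targets"]}

```bash
ls; mkdir -p pics
python3 - <<'E'
from bench import ctrl
import cv2,numpy as np
o=ctrl.get_obs();print(o)
for n in("top","side"):
    p,d=ctrl.grab_frame(n);cv2.imwrite(f"pics/{n}0.png",p[:,:,::-1]);np.savez(f"pics/{n}0.npz",p=p,d=d)
    c=ctrl.calibration(n);print(n,c["intrinsics"],np.round(c["T"],3))
E
```

```text
pics
{'clock': 0.0, 'joint_positions': array([-1.28197954e+00,  1.50985283e-01,  1.43801663e+00, -2.52912551e-05,
        1.55383723e+00, -1.33982744e-01]), 'dq': array([ 6.87801214e-04, -5.89577872e-04, -4.04148949e-04, -8.17837504e-05,
        4.18444607e-04, -1.04749342e-03]), 'tau': array([ 1.29851374e-03, -7.13044596e+01, -5.70875931e+01, -6.43437329e-05,
        8.87175120e-03,  3.96712483e-05]), 'tool_pos': array([ 0.23584128, -0.5241282 ,  0.23068305]), 'ee_rot': array([ 9.77737925e-01,  2.09828885e-01, -6.08073591e-05, -6.20399980e-04]), 'wrist_force': array([-0.59569801,  0.39755519,  0.40610655]), 'moment': array([ 0.04604612,  0.01388556, -0.04758762]), 'grasp_force': 0.0, 'grip_width': 0.08550953664938869}
top [[472.62187649   0.         254.91607439]
 [  0.         472.62187649 195.64491239]
 [  0.           0.           1.        ]] [[-2.800e-02 -9.880e-01  1.520e-01  3.000e-01]
 [-1.000e+00  2.700e-02 -9.000e-03 -1.000e-03]
 [ 5.000e-03 -1.520e-01 -9.880e-01  1.428e+00]
 [ 0.000e+00  0.000e+00  0.000e+00  1.000e+00]]
side [[397.80424958   0.         255.87910687]
 [  0.         397.80424958 197.00104289]
 [  0.           0.           1.        ]] [[-0.678 -0.493  0.545 -0.067]
 [-0.735  0.472 -0.487  0.536]
 [-0.017 -0.731 -0.683  0.848]
 [ 0.     0.     0.     1.   ]]
```

View pics/top0.png

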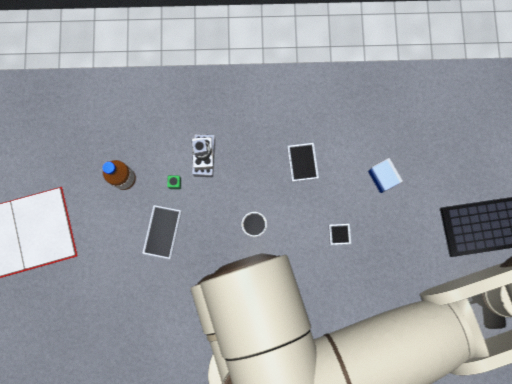

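View pics/side0.png

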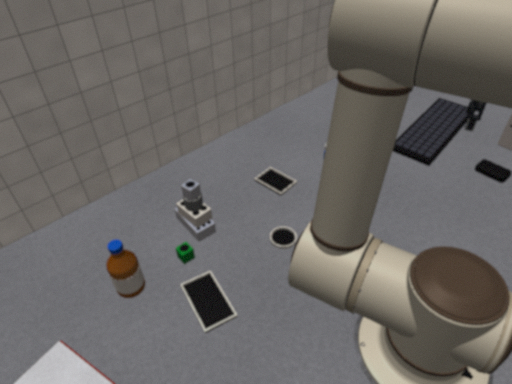

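Top view: the stack is at (203,155), and a green look-alike at (174,182) is to be ignored. The holders are long (162,232), round (254,224), mid (303,162) and small (340,234). The bottle is at (118,173) and the vial box at (386,175). The only thing that could be taken for the small block is the green cube; the grey block on top of the stack is the right one.

```bash
cat > h.py <<'E'
import numpy as np,cv2
from bench import ctrl
def ray(c,uv,z):
    K,T=c["intrinsics"],c["T"]; uv=np.atleast_2d(uv).astype(float)
    d=np.c_[(uv-K[:2,2])/[K[0,0],K[1,1]],np.ones(len(uv))]@T[:3,:3].T
    return T[:3,3]+d*((z-T[2,3])/d[:,2])[:,None]
def cloud(c,d):
    K,T=c["intrinsics"],c["T"]; v,u=np.mgrid[:d.shape[0],:d.shape[1]]
    P=np.stack([(u-K[0,2])/K[0,0]*d,(v-K[1,2])/K[1,1]*d,d],-1)
    return P@T[:3,:3].T+T[:3,3]
def rect(P):
    (x,y),(w,h),a=cv2.minAreaRect((P[:,:2]*1000).astype(np.float32))
    if w<h: w,h,a=h,w,a+90
    return np.round([x,y,w,h,(a+90)%180-90],1)
E
python3 - <<'E'
from h import *
f=np.load("pics/top0.npz");p,d=f["p"],f["d"];c=ctrl.calibration("top")
g=p.max(2)
for n,(u,v) in dict(long=(162,232),rnd=(254,224),mid=(303,162),small=(340,234)).items():
    m=np.zeros(g.shape,np.uint8);m[v-40:v+40,u-40:u+40]=g[v-40:v+40,u-40:u+40]<75
    k,l,s,ce=cv2.connectedComponentsWithStats(m,connectivity=4)
    ys,xs=np.where(l==l[v,u]);print(n,g[v,u],len(xs),rect(ray(c,np.c_[xs,ys],.004)),ray(c,[ce[l[v,u]]],.004).round(4))
W=cloud(c,d)
R=W[115:195,170:235].reshape(-1,3)
for z in(.04,.08,.12,.16):
    q=R[abs(R[:,2]-z)<.006];print(z,len(q),rect(q) if len(q)>4 else "")
for n,b in dict(bottle=(150,200,95,140),vial=(155,195,365,405),green=(172,192,164,184)).items():
    q=W[b[0]:b[1],b[2]:b[3]].reshape(-1,3);q=q[q[:,2]>.02];print(n,rect(q),q[:,2].max())
p,d=ctrl.grab_frame("top")
cv2.imwrite("pics/crop.png",cv2.resize(p[125:195,160:240,::-1],None,fx=7,fy=7,interpolation=cv2.INTER_CUBIC))
E
```

```text
long 86 196566 [ 567.5  -21.1 1663.6 1191.9   88.6] [[ 0.532  -0.0161  0.004 ]]
rnd 74 1 [432.7  -8.8   0.    0.    0. ] [[ 0.4327 -0.0088  0.004 ]]
mid 43 657 [ 621.3 -163.8   98.    65.     5.7] [[ 0.6208 -0.1639  0.004 ]]
small 39 231 [ 397.  -265.6   45.4   45.2   88.4] [[ 0.3958 -0.2659  0.004 ]]
0.04 299 [625.9 173.6 165.6 122.4  -4.8]
0.08 238 [641.1 138.6  89.   55.1   2.2]
0.12 71 [636.5 135.9  49.6  39.3 -65.8]
0.16 167 [639.2 138.8  35.8  35.7 -79.9]
bottle [465.3 195.7 508.6  71.5  58.1] 1.4279009247160765
vial [ 459.1 -207.2  513.2   83.2  -61.6] 1.4279009247160765
green [435.5 130.9 374.9  46.1  37.4] 1.4279009247160765
```

View pics/crop.png

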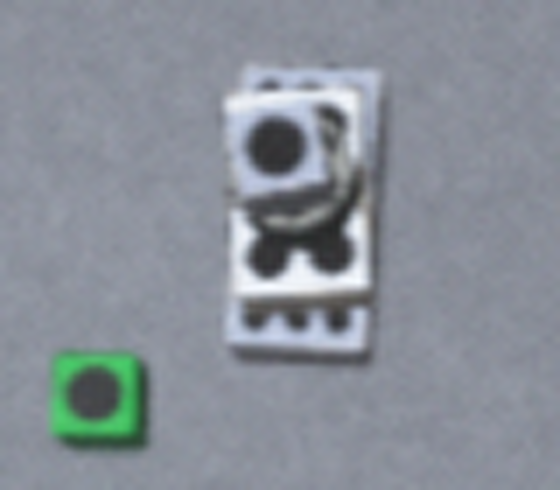

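The crop confirms it: the small block on top has its well at (275,143), over the round, mid and long blocks; the green cube stands apart. Now refining the holders and the lower blocks.

Run:
```python
from h import *
f=np.load("pics/top0.npz");p,d=f["p"],f["d"];c=ctrl.calibration("top")
g=p.max(2)
for n,(u,v) in dict(long=(162,232),rnd=(254,224),mid=(303,162),small=(340,234)).items():
    r=34 if n=="long" else 26 if n=="mid" else 18
    w=(g[v-r:v+r,u-r:u+r]>165).astype(np.uint8)
    cs,h=cv2.findContours(w,cv2.RETR_EXTERNAL,cv2.CHAIN_APPROX_NONE)
    k=max(cs,key=cv2.contourArea)[:,0]+[u-r,v-r]
    print(n,rect(ray(c,k,.010)),"area px",cv2.contourArea(k))
W=cloud(c,d);W[d<=0]=np.nan
R=W[115:195,185:222].reshape(-1,3)
for z in(.04,.08,.12,.16):
    q=R[abs(R[:,2]-z)<.006];print(z,len(q),rect(q))
q=R[abs(R[:,2]-.12)<.006];
h=cv2.convexHull((q[:,:2]*1000).astype(np.float32))[:,0];print(h.round().tolist())
for n,b in dict(bottle=(150,200,95,140),vial=(155,195,365,405),green=(172,192,164,184)).items():
    q=W[b[0]:b[1],b[2]:b[3]].reshape(-1,3);q=q[q[:,2]>.02];print(n,rect(q),q[:,2].max())
```

```text
long [417.8 270.5 153.7  89.6 -12.7] area px 1433.0
rnd [432.3  -8.7  78.4  78.3  -1.6] area px 516.5
mid [ 621.4 -163.8  116.8   86.     5.2] area px 967.0
small [ 395.1 -265.7   66.    65.5   -1.6] area px 433.0
0.04 195 [644.  140.7 124.5  60.2  -4.3]
0.08 238 [641.1 138.6  89.   55.1   2.2]
0.12 71 [636.5 135.9  49.6  39.3 -65.8]
0.16 167 [639.2 138.8  35.8  35.7 -79.9]
[[663.0, 125.0], [646.0, 162.0], [644.0, 162.0], [638.0, 162.0], [634.0, 162.0], [629.0, 159.0], [626.0, 157.0], [620.0, 151.0], [617.0, 146.0], [616.0, 142.0], [617.0, 137.0], [617.0, 134.0], [617.0, 132.0], [618.0, 128.0], [621.0, 122.0], [625.0, 120.0], [632.0, 114.0], [633.0, 114.0], [638.0, 114.0], [647.0, 114.0], [654.0, 117.0]]
bottle [581.9 382.9  71.6  65.5 -35. ] 0.1703856410152147
vial [ 565.8 -404.1   81.8   65.5   25.7] 0.07142136170494373
green [565.3 230.5  37.   36.   -1.4] 0.047837254980540145
```

```bash
cat > plan.py <<'E'
import sys
from h import *
from scipy.spatial.transform import Rotation as R
# args: x y z (mm) yaw(deg) -> turn about tool z, then shift in turned tool axes
x,y,z,a=map(float,sys.argv[1:5]); o=ctrl.get_obs()
M=R.from_quat(o["ee_rot"]).as_matrix(); psi=np.degrees(np.arctan2(M[1,0],M[0,0]))
t=(a-psi+180)%360-180; r=np.radians(a)
T=np.array([[np.cos(r),np.sin(r),0],[np.sin(r),-np.cos(r),0],[0,0,-1]])
s=T.T@(np.array([x,y,z])-o["tool_pos"]*1000)
print("at",(o["tool_pos"]*1000).round(1),"yaw",psi.round(1),"tilt",M[:2,2].round(3),"t",round(o["clock"],2),"F",o["wrist_force"].round(1))
print("turn az",round(-t,1),"then shift",s.round(1),"rows>=",max(abs(s))//50+1)
E
python3 plan.py 639 139 215 10
```

```text
at [ 235.9 -524.2  230.9] yaw 24.2 tilt [-0.     0.001] t 0.15 F [ 0.8 -0.2 -0.9]
turn az 14.2 then shift [ 512.2 -583.1   15.9] rows>= 12.0
```

move_arm([
  [0,0,0,0,0,7.1],
  [0,0,0,0,0,7.1],
  [28,-32,1,0,0,0],
  [28,-32,1,0,0,0],
  [28,-32,1,0,0,0],
  [28,-32,1,0,0,0],
  [28,-32,1,0,0,0],
  [28,-32,1,0,0,0],
  [28,-32,1,0,0,0],
  [28,-32,1,0,0,0],
], fingers=85, grip_force=50)

```text
clock: 1.15
tool_pos: [0.4124, -0.2316, 0.2232]
ee_rot: [0.996, 0.087, 0.0, -0.0]
wrist_force: [0.7, -0.2, 0.1]
grip_width: 0.085
grasp_force: 0.0
```

move_arm([
  [28,-32,1,0,0,0],
  [28,-32,1,0,0,0],
  [28,-32,1,0,0,0],
  [28,-32,1,0,0,0],
  [28,-32,1,0,0,0],
  [28,-32,1,0,0,0],
  [28,-32,1,0,0,0],
  [28,-32,1,0,0,0],
  [28,-32,0,0,0,0],
  [0,0,0,0,0,0],
])

```text
clock: 2.15
tool_pos: [0.6112, 0.0981, 0.2142]
ee_rot: [0.996, 0.089, -0.0, -0.001]
wrist_force: [0.5, -0.3, 0.1]
grip_width: 0.0849
grasp_force: 0.0
```

```bash
python3 plan.py 639 139 129 10
python3 - <<'E'
from h import *
p,d=ctrl.grab_frame("wrist");c=ctrl.calibration("wrist");cv2.imwrite("pics/w1.png",p[:,:,::-1])
W=cloud(c,d);W[d<=0]=np.nan
for z in(.04,.08,.12,.16):
    q=W[abs(W[...,2]-z)<.006];q=q[(abs(q[:,0]-.64)<.09)&(abs(q[:,1]-.14)<.06)];print(z,len(q),rect(q) if len(q)>3 else "")
E
```

```text
at [611.2  98.1 214.2] yaw 10.2 tilt [-0.001  0.001] t 2.15 F [ 0.5 -0.3  0.1]
turn az 0.2 then shift [ 34.5 -35.5  85.2] rows>= 2.0
0.04 1551 [643.5 137.3 124.3  60.2  -3.7]
0.08 2124 [640.5 136.1  87.8  56.    2.3]
0.12 935 [650.  128.4  50.9  28.3  58.1]
0.16 2855 [638.7 136.   36.4  35.6 -79.6]
```

move_arm([
  [17,-17,0,0,0,0],
  [17,-16.5,0,0,0,0],
  [0,0,20,0,0,0],
  [0,0,20,0,0,0],
  [0,0,20,0,0,0],
  [0,0,15,0,0,0],
  [0,0,10,0,0,0],
  [0,0,0,0,0,0],
  [0,0,0,0,0,0],
])

```text
clock: 3.1
tool_pos: [0.6378, 0.1329, 0.1311]
ee_rot: [0.996, 0.087, 0.0, -0.0]
wrist_force: [0.3, 0.2, 0.8]
grip_width: 0.0851
grasp_force: 0.0
```

move_arm([
  [0,0,0,0,0,0],
  [0,0,0,0,0,0],
  [0,0,0,0,0,0],
  [0,0,0,0,0,0],
  [0,0,0,0,0,0],
  [0,0,0,0,0,0],
], fingers=30, grip_force=30)

```text
clock: 3.7
tool_pos: [0.6378, 0.1332, 0.1308]
ee_rot: [0.996, 0.087, 0.0, -0.0]
wrist_force: [0.1, -0.3, 5.8]
grip_width: 0.0356
grasp_force: 31.1
```

```bash
python3 plan.py 395.5 -265.7 160 -1.6
```

```text
at [637.8 133.2 130.8] yaw 10.0 tilt [0.001 0.   ] t 3.7 F [ 0.1 -0.3  5.8]
turn az 11.6 then shift [-231.1  405.5  -29.2] rows>= 9.0
```

move_arm([
  [0,0,-10,0,0,0],
  [0,0,-25,0,0,0],
  [0,0,-25,0,0,0],
  [0,0,0,0,0,5.8],
  [0,0,0,0,0,5.8],
  [-16,28,0,0,0,0],
  [-23,40,0,0,0,0],
  [-23,40,0,0,0,0],
  [-23,40,0,0,0,0],
  [-23,40,0,0,0,0],
])

```text
clock: 4.7
tool_pos: [0.5232, -0.0531, 0.1908]
ee_rot: [1.0, -0.014, 0.0, 0.0]
wrist_force: [0.1, -1.2, -0.1]
grip_width: 0.0355
grasp_force: 30.4
```

move_arm([
  [-23,40,0,0,0,0],
  [-23,40,0,0,0,0],
  [-23,40,0,0,0,0],
  [-23,40,0,0,0,0],
  [-18,31,30,0,0,0],
  [-12,20,30,0,0,0],
  [0,0,30,0,0,0],
  [0,0,0,0,0,0],
])

```text
clock: 5.5
tool_pos: [0.395, -0.2588, 0.0976]
ee_rot: [1.0, -0.015, -0.002, -0.002]
wrist_force: [-0.5, 0.9, 0.0]
grip_width: 0.0355
grasp_force: 30.3
```

```bash
python3 plan.py 395.5 -265.7 15 -1.6;python3 - <<'E'
from h import *
p,d=ctrl.grab_frame("wrist");cv2.imwrite("pics/w2.png",p[:,:,::-1])
E
```

```text
at [ 395.  -258.8   97.6] yaw -1.7 tilt [-0.004  0.004] t 5.5 F [-0.5  0.9  0. ]
turn az -0.1 then shift [ 0.7  6.9 82.6] rows>= 2.0
```

View pics/w2.png

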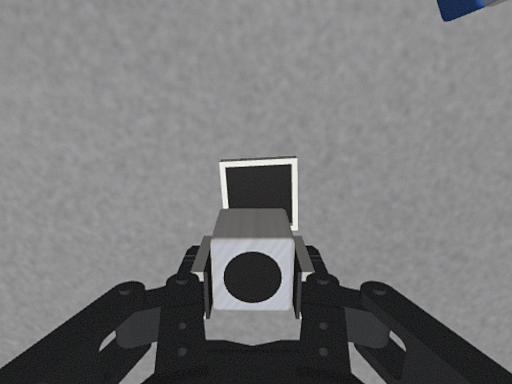

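The wrist view shows the small block held level, top centre about (252,276), and the small holder's far rim corners at (220,161) and (297,157). Checking the offset from these corners.

```bash
python3 - <<'E'
from h import *
c=ctrl.calibration("wrist")
P=ray(c,[[220,161],[297,157]],.010);print((P*1000).round(1), "centre", ((P.mean(0)-[.030*np.cos(.02),0,0])*1000).round(1))
print("well",(ray(c,[[252,276]],.098-.011+.040)*1000).round(1))
E
python3 plan.py 395.5 -265.7 15 -1.6
```

```text
[[ 426.4 -235.2   10. ]
 [ 427.8 -294.9   10. ]] centre [ 397.1 -265.1   10. ]
well [[ 397.7 -259.6  127. ]]
at [ 396.1 -259.    99.9] yaw -1.6 tilt [-0.002  0.002] t 5.55 F [-0.   0.5  0.1]
turn az -0.0 then shift [-0.4  6.7 84.9] rows>= 2.0
```

move_arm([
  [0,6.5,20,0,0,0],
  [0,0,20,0,0,0],
  [0,0,20,0,0,0],
  [0,0,12,0,0,0],
  [0,0,6,0,0,0],
  [0,0,4,0,0,0],
  [0,0,1,0,0,0],
  [0,0,0,0,0,0],
  [0,0,0,0,0,0],
])

```text
clock: 6.45
tool_pos: [0.3968, -0.2661, 0.0179]
ee_rot: [1.0, -0.014, 0.0, 0.0]
wrist_force: [-0.1, -0.4, -1.3]
grip_width: 0.0357
grasp_force: 30.4
```

move_arm([
  [0,0,1,0,0,0],
  [0,0,1,0,0,0],
  [0,0,1,0,0,0],
  [0,0,0,0,0,0],
])

```text
clock: 6.85
tool_pos: [0.3966, -0.266, 0.0148]
ee_rot: [1.0, -0.014, 0.0, 0.0]
wrist_force: [-4.1, 2.9, 10.0]
grip_width: 0.0355
grasp_force: 31.9
```

Contact. Release and retreat.

move_arm([
  [0,0,0,0,0,0],
  [0,0,0,0,0,0],
  [0,0,0,0,0,0],
  [0,0,0,0,0,0],
  [0,0,-15,0,0,0],
  [0,0,-30,0,0,0],
  [0,0,-40,0,0,0],
  [0,0,-40,0,0,0],
  [0,0,-10,0,0,0],
], fingers=85)

```text
clock: 7.75
tool_pos: [0.3976, -0.2669, 0.1535]
ee_rot: [1.0, -0.014, 0.002, 0.002]
wrist_force: [0.4, -0.5, -0.4]
grip_width: 0.0849
grasp_force: 0.0
```

```bash
cat > look.py <<'E'
from h import *
import sys
n=sys.argv[1];c=ctrl.calibration(n);p,d=ctrl.grab_frame(n);cv2.imwrite(f"pics/{sys.argv[2]}.png",p[:,:,::-1])
W=cloud(c,d);W[d<=0]=np.nan
x,y,r=[float(v)/1000 for v in sys.argv[3:6]]
for z in sys.argv[6:]:
    q=W[abs(W[...,2]-float(z)/1000)<.006];q=q[np.hypot(q[:,0]-x,q[:,1]-y)<r]
    print(z,len(q),rect(q) if len(q)>3 else "",(np.median(q[:,2])*1000).round(1) if len(q) else "")
E
python3 plan.py 641 137 175 2;python3 look.py wrist w3 396 -266 60 44; python3 look.py top t3 641 138 90 120 80 40
```

```text
at [ 397.6 -266.9  153.5] yaw -1.6 tilt [ 0.004 -0.004] t 7.75 F [ 0.4 -0.5 -0.4]
turn az -3.6 then shift [ 257.3 -395.1  -21.5] rows>= 8.0
44 1650 [ 399.2 -266.8   36.1   35.7   -2. ] 43.4
120 246 [640.9 137.6  50.7  48.4  41.8] 119.9
80 259 [641.1 138.7  89.7  55.7   2.2] 79.9
40 199 [644.8 140.5 125.3  59.6  -4.2] 39.6
```

move_arm([
  [10,-17.5,-22,0,0,0],
  [24,-42,0,0,0,0],
  [24,-42,0,0,0,0],
  [24,-42,0,0,0,0],
  [24,-42,0,0,0,0],
  [24,-42,0,0,0,0],
  [24,-42,0,0,0,0],
  [24,-42,0,0,0,0],
  [24,-42,0,0,0,0],
  [20,-36,0,0,0,0],
])

```text
clock: 8.85
tool_pos: [0.6295, 0.1197, 0.1688]
ee_rot: [1.0, -0.013, -0.001, 0.0]
wrist_force: [-0.4, 0.0, 0.8]
grip_width: 0.085
grasp_force: 0.0
```

move_arm([
  [10,-21,0,0,0,0],
  [0,0,0,0,0,0],
  [0,0,0,0,0,0],
])

```text
clock: 9.15
tool_pos: [0.6392, 0.1382, 0.1691]
ee_rot: [1.0, -0.013, -0.001, 0.0]
wrist_force: [0.3, -0.6, 0.2]
grip_width: 0.085
grasp_force: 0.0
```

```bash
python3 plan.py 641 137 86 -1.6;python3 look.py wrist w4 641 138 90 120 80 40
```

```text
at [639.2 138.2 169.1] yaw -1.5 tilt [-0.003 -0.   ] t 9.15 F [ 0.3 -0.6  0.2]
turn az 0.1 then shift [ 1.8  1.2 83.1] rows>= 2.0
120 4225 [641.6 136.7  50.9  50.8  37.4] 119.4
80 2692 [641.5 138.1  87.5  56.    2.2] 79.4
40 1787 [645.1 139.4 122.5  59.8  -4. ] 39.4
```

move_arm([
  [2.3,1.2,10,0,0,0],
  [0,0,20,0,0,0],
  [0,0,20,0,0,0],
  [0,0,18,0,0,0],
  [0,0,10,0,0,0],
  [0,0,5,0,0,0],
  [0,0,0,0,0,0],
  [0,0,0,0,0,0],
])

```text
clock: 10.0
tool_pos: [0.6423, 0.1367, 0.0891]
ee_rot: [1.0, -0.014, 0.0, -0.0]
wrist_force: [-0.5, -0.3, -0.3]
grip_width: 0.0853
grasp_force: 0.0
```

move_arm([
  [0,0,0,0,0,0],
  [0,0,0,0,0,0],
  [0,0,0,0,0,0],
  [0,0,0,0,0,0],
  [0,0,0,0,0,0],
], fingers=45, grip_force=35)

```text
clock: 10.5
tool_pos: [0.6422, 0.1368, 0.089]
ee_rot: [1.0, -0.014, 0.0, -0.0]
wrist_force: [-0.3, -0.3, 5.3]
grip_width: 0.0511
grasp_force: 36.6
```

```bash
python3 plan.py 432.3 -8.7 60 -1.6
```

```text
at [642.2 136.8  89. ] yaw -1.6 tilt [0.001 0.   ] t 10.5 F [-0.3 -0.3  5.3]
turn az 0.0 then shift [-205.8  151.3   29. ] rows>= 5.0
```

move_arm([
  [0,0,-8,0,0,0],
  [0,0,-20,0,0,0],
  [-10,8,-20,0,0,0],
  [-25,18,0,0,0,0],
  [-33,24,0,0,0,0],
  [-33,24,0,0,0,0],
  [-33,24,0,0,0,0],
  [-33,24,0,0,0,0],
  [-25,18,20,0,0,0],
  [-14,11,25,0,0,0],
])

```text
clock: 11.5
tool_pos: [0.4309, -0.0094, 0.0922]
ee_rot: [1.0, -0.014, 0.001, 0.0]
wrist_force: [0.7, -0.4, -1.7]
grip_width: 0.051
grasp_force: 36.8
```

move_arm([
  [0,0,0,0,0,0],
  [0,0,0,0,0,0],
])

```text
clock: 11.7
tool_pos: [0.4323, -0.0086, 0.092]
ee_rot: [1.0, -0.014, 0.0, -0.0]
wrist_force: [1.2, 0.0, -0.1]
grip_width: 0.0514
grasp_force: 37.0
```

```bash
python3 plan.py 432.3 -8.7 14 -1.6;python3 look.py wrist w5 433 -9 60 130 140
```

```text
at [432.3  -8.6  92. ] yaw -1.6 tilt [0.001 0.   ] t 11.7 F [ 1.2  0.  -0.1]
turn az -0.0 then shift [ 0.   0.1 78. ] rows>= 2.0
130 1567 [433.9  -7.4  82.3  38.9  74. ] 130.8
140 2511 [432.9  -9.4 115.1  26.4  88.5] 142.1
```

View pics/w5.png

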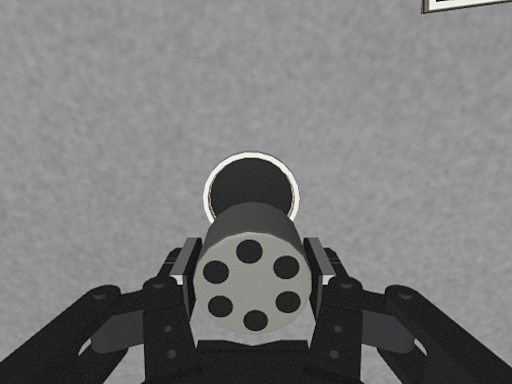

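The wrist view shows the round block held level, centre about (252,285), and the round holder in line with it, far rim at (251,152). Lowering.

move_arm([
  [0,0,20,0,0,0],
  [0,0,20,0,0,0],
  [0,0,18,0,0,0],
  [0,0,10,0,0,0],
  [0,0,5,0,0,0],
  [0,0,2,0,0,0],
  [0,0,1,0,0,0],
  [0,0,1,0,0,0],
  [0,0,0,0,0,0],
])

```text
clock: 12.65
tool_pos: [0.4321, -0.0085, 0.0147]
ee_rot: [1.0, -0.014, 0.0, 0.0]
wrist_force: [-0.4, 0.2, -2.3]
grip_width: 0.0516
grasp_force: 37.0
```

move_arm([
  [0,0,1,0,0,0],
  [0,0,0,0,0,0],
])

```text
clock: 12.85
tool_pos: [0.4319, -0.0085, 0.0134]
ee_rot: [1.0, -0.014, 0.0, -0.0]
wrist_force: [-0.3, 0.3, -0.6]
grip_width: 0.0511
grasp_force: 37.0
```

move_arm([
  [0,0,0.7,0,0,0],
  [0,0,0,0,0,0],
])

```text
clock: 13.05
tool_pos: [0.432, -0.0085, 0.0132]
ee_rot: [1.0, -0.014, 0.0, -0.0]
wrist_force: [-5.7, 0.9, 12.1]
grip_width: 0.0512
grasp_force: 38.4
```

move_arm([
  [0,0,0,0,0,0],
  [0,0,0,0,0,0],
  [0,0,0,0,0,0],
  [0,0,0,0,0,0],
  [0,0,-15,0,0,0],
  [0,0,-30,0,0,0],
  [0,0,-40,0,0,0],
  [0,0,-30,0,0,0],
  [0,0,0,0,0,-3.7],
], fingers=85)

```text
clock: 13.95
tool_pos: [0.4336, -0.0088, 0.1316]
ee_rot: [1.0, 0.019, 0.003, 0.001]
wrist_force: [0.1, -0.5, -0.3]
grip_width: 0.0851
grasp_force: 0.0
```

```bash
python3 plan.py 641 137.5 140 2.2;python3 look.py wrist w6 433 -9 60 44; python3 look.py top t6 641 138 90 80 40
```

```text
at [433.6  -8.8 131.6] yaw 2.1 tilt [ 0.006 -0.001] t 13.95 F [ 0.1 -0.5 -0.3]
turn az -0.1 then shift [ 212.9 -138.2   -8.4] rows>= 5.0
44 3050 [431.1  -9.2  51.4  50.2   3.2] 43.6
80 553 [641.2 139.   89.2  56.3   2.9] 79.8
40 199 [644.7 140.4 125.9  59.5  -4.2] 40.2
```

move_arm([
  [20,-13,0,0,0,0],
  [38,-25,0,0,0,0],
  [38,-25,0,0,0,0],
  [38,-25,0,0,0,0],
  [38,-25,0,0,0,0],
  [28,-18,0,0,0,0],
  [12,-7,0,0,0,0],
  [0,0,0,0,0,0],
  [0,0,0,0,0,0],
])

```text
clock: 14.95
tool_pos: [0.6379, 0.1371, 0.1264]
ee_rot: [1.0, 0.018, -0.001, 0.0]
wrist_force: [-0.4, 0.4, -0.1]
grip_width: 0.0849
grasp_force: 0.0
```

```bash
python3 plan.py 641 137.5 45 2.4;python3 look.py wrist w7 641 138 90 80 40
```

```text
at [637.9 137.1 126.4] yaw 2.1 tilt [-0.002 -0.   ] t 14.95 F [-0.4  0.4 -0.1]
turn az -0.3 then shift [ 3.1 -0.3 81.4] rows>= 2.0
80 10272 [641.1 138.1  88.3  56.2   2.3] 79.5
40 2522 [645.2 139.6 122.3  60.   -4. ] 39.4
```

move_arm([
  [3,-1,10,0,0,0],
  [0,0,20,0,0,0],
  [0,0,20,0,0,0],
  [0,0,18,0,0,0],
  [0,0,9,0,0,0],
  [0,0,3,0,0,0],
  [0,0,1,0,0,0],
  [0,0,0,0,0,0],
  [0,0,0,0,0,0],
])

```text
clock: 15.9
tool_pos: [0.642, 0.1384, 0.0474]
ee_rot: [1.0, 0.019, 0.001, -0.0]
wrist_force: [-0.3, 0.4, 0.3]
grip_width: 0.0854
grasp_force: 0.0
```

move_arm([
  [0,0,0,0,0,0],
  [0,0,0,0,0,0],
  [0,0,0,0,0,0],
  [0,0,0,0,0,0],
  [0,0,0,0,0,0],
], fingers=50, grip_force=45)

```text
clock: 16.4
tool_pos: [0.6419, 0.1384, 0.0471]
ee_rot: [1.0, 0.019, 0.0, -0.0]
wrist_force: [-1.1, 0.5, 5.3]
grip_width: 0.0557
grasp_force: 48.8
```

```bash
python3 plan.py 621.4 -163.8 80 5.3
```

```text
at [641.9 138.4  47.1] yaw 2.1 tilt [0.001 0.   ] t 16.4 F [-1.1  0.5  5.3]
turn az -3.2 then shift [-48.3 299.  -32.9] rows>= 6.0
```

move_arm([
  [0,0,-8,0,0,0],
  [0,0,-20,0,0,0],
  [0,0,-22,0,0,-3.2],
  [-3,20,0,0,0,0],
  [-6,35,0,0,0,0],
  [-7,42,0,0,0,0],
  [-7,42,0,0,0,0],
  [-7,42,0,0,0,0],
  [-6,40,0,0,0,0],
  [-6,40,0,0,0,0],
])

```text
clock: 17.4
tool_pos: [0.6236, -0.127, 0.0969]
ee_rot: [0.999, 0.046, -0.0, -0.0]
wrist_force: [1.5, -0.6, -2.1]
grip_width: 0.0553
grasp_force: 48.3
```

move_arm([
  [-4,25,0,0,0,0],
  [-2,13,0,0,0,0],
  [0,0,0,0,0,0],
  [0,0,0,0,0,0],
])

```text
clock: 17.8
tool_pos: [0.6216, -0.1631, 0.0966]
ee_rot: [0.999, 0.046, -0.0, -0.0]
wrist_force: [-1.0, 0.7, -1.1]
grip_width: 0.0552
grasp_force: 48.3
```

```bash
python3 plan.py 621.4 -163.8 11 5.3;python3 look.py wrist w8 621 -164 60 130 140
```

```text
at [ 621.6 -163.1   96.6] yaw 5.3 tilt [-0.     0.001] t 17.8 F [-1.   0.7 -1.1]
turn az 0.0 then shift [-0.3  0.7 85.6] rows>= 2.0
130 22303 [ 627.1 -163.2   82.9   76.4  -84.7] 129.0
140 1685 [ 622.5 -164.3  113.3   25.7  -84.6] 139.1
```

View pics/w8.png

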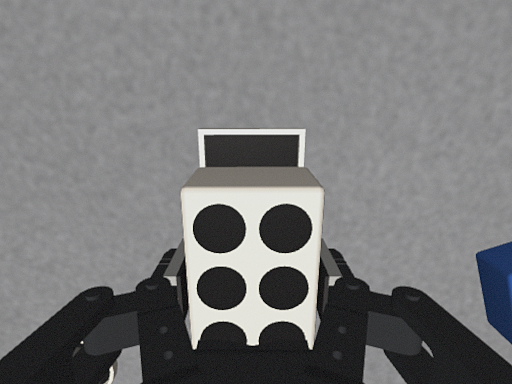

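The mid block is held level and square to its holder, whose rim shows at (198–305,130). Lowering.

move_arm([
  [0,0.5,20,0,0,0],
  [0,0,20,0,0,0],
  [0,0,20,0,0,0],
  [0,0,14,0,0,0],
  [0,0,6,0,0,0],
  [0,0,3,0,0,0],
  [0,0,1,0,0,0],
  [0,0,1,0,0,0],
  [0,0,0,0,0,0],
])

```text
clock: 18.75
tool_pos: [0.6219, -0.1644, 0.0121]
ee_rot: [0.999, 0.046, 0.0, 0.0]
wrist_force: [0.5, 0.0, -1.9]
grip_width: 0.0554
grasp_force: 48.4
```

move_arm([
  [0,0,0.8,0,0,0],
  [0,0,0,0,0,0],
])

```text
clock: 18.95
tool_pos: [0.6218, -0.1644, 0.0111]
ee_rot: [0.999, 0.046, 0.0, 0.0]
wrist_force: [0.2, -0.4, -1.0]
grip_width: 0.0554
grasp_force: 48.5
```

move_arm([
  [0,0,0.8,0,0,0],
  [0,0,0,0,0,0],
])

```text
clock: 19.15
tool_pos: [0.6218, -0.1644, 0.0111]
ee_rot: [0.999, 0.046, 0.0, 0.0]
wrist_force: [-5.4, 1.4, 10.7]
grip_width: 0.0555
grasp_force: 49.8
```

move_arm([
  [0,0,0,0,0,0],
  [0,0,0,0,0,0],
  [0,0,0,0,0,0],
  [0,0,0,0,0,0],
  [0,0,-15,0,0,0],
  [0,0,-30,0,0,0],
  [0,0,-35,0,0,0],
  [0,0,-10,0,0,4.7],
  [0,0,0,0,0,4.7],
], fingers=85)

```text
clock: 20.05
tool_pos: [0.6227, -0.1646, 0.1038]
ee_rot: [0.999, -0.037, 0.002, 0.001]
wrist_force: [0.5, 0.4, -0.7]
grip_width: 0.085
grasp_force: 0.0
```

```bash
python3 plan.py 643.5 139.5 100 -4.1;python3 look.py wrist w9 621 -164 80 44; python3 look.py top t9 641 138 90 40
```

```text
at [ 622.7 -164.6  103.8] yaw -4.3 tilt [ 0.004 -0.002] t 20.05 F [ 0.5  0.4 -0.7]
turn az -0.2 then shift [  -1.  -304.8    3.8] rows>= 7.0
44 8983 [ 621.6 -165.    87.7   56.2    5.4] 43.5
40 762 [644.6 140.8 125.4  60.4  -4.3] 39.8
```

move_arm([
  [0,-20,0,0,0,0],
  [0,-42,0,0,0,0],
  [0,-45,0,0,0,0],
  [0,-45,0,0,0,0],
  [0,-45,0,0,0,0],
  [0,-42,0,0,0,0],
  [0,-40,0,0,0,0],
  [0,-20,0,0,0,0],
  [0,-6,0,0,0,0],
  [0,0,0,0,0,0],
])

```text
clock: 21.15
tool_pos: [0.6431, 0.1404, 0.1]
ee_rot: [0.999, -0.034, -0.0, 0.0]
wrist_force: [-0.6, -1.3, -0.1]
grip_width: 0.0848
grasp_force: 0.0
```

```bash
python3 plan.py 644 140 6 -4.1;python3 look.py wrist w10 644 140 90 40
```

```text
at [643.1 140.4 100. ] yaw -3.9 tilt [-0. -0.] t 21.15 F [-0.6 -1.3 -0.1]
turn az 0.2 then shift [ 0.9  0.3 94. ] rows>= 2.0
40 13698 [644.5 139.6 123.3  60.2  -4. ] 39.4
```

move_arm([
  [1,0.5,20,0,0,0],
  [0,0,20,0,0,0],
  [0,0,20,0,0,0],
  [0,0,18,0,0,0],
  [0,0,10,0,0,0],
  [0,0,4,0,0,0],
  [0,0,1.5,0,0,0],
  [0,0,0,0,0,0],
  [0,0,0,0,0,0],
])

```text
clock: 22.1
tool_pos: [0.6447, 0.1394, 0.0074]
ee_rot: [0.999, -0.036, 0.001, -0.0]
wrist_force: [-0.2, 0.5, 0.6]
grip_width: 0.0851
grasp_force: 0.0
```

move_arm([
  [0,0,0,0,0,0],
  [0,0,0,0,0,0],
  [0,0,0,0,0,0],
  [0,0,0,0,0,0],
  [0,0,0,0,0,0],
], fingers=54, grip_force=80)

```text
clock: 22.6
tool_pos: [0.6446, 0.1395, 0.0074]
ee_rot: [0.999, -0.035, 0.001, -0.0]
wrist_force: [-0.9, -0.1, 6.7]
grip_width: 0.059
grasp_force: 88.1
```

```bash
python3 plan.py 417.8 270.5 75 -12.7
```

```text
at [644.6 139.5   7.4] yaw -4.1 tilt [0.001 0.   ] t 22.6 F [-0.9 -0.1  6.7]
turn az 8.6 then shift [-250.1  -78.   -67.6] rows>= 6.0
```

move_arm([
  [0,0,-8,0,0,0],
  [0,0,-20,0,0,0],
  [0,0,-30,0,0,0],
  [0,0,-25,0,0,0],
  [0,0,-5,0,0,4.3],
  [0,0,0,0,0,4.3],
  [-15,-4.7,0,0,0,0],
  [-30,-9.3,0,0,0,0],
  [-35,-11,0,0,0,0],
  [-35,-11,0,0,0,0],
])

```text
clock: 23.6
tool_pos: [0.5385, 0.2001, 0.0943]
ee_rot: [0.994, -0.111, -0.0, 0.0]
wrist_force: [0.3, 0.7, -4.7]
grip_width: 0.0585
grasp_force: 87.5
```

move_arm([
  [-35,-11,0,0,0,0],
  [-35,-11,0,0,0,0],
  [-30,-9.5,0,0,0,0],
  [-22,-7,0,0,0,0],
  [-13,-3.5,0,0,0,0],
  [0,0,0,0,0,0],
  [0,0,0,0,0,0],
])

```text
clock: 24.3
tool_pos: [0.418, 0.2702, 0.0948]
ee_rot: [0.994, -0.11, 0.0, -0.0]
wrist_force: [0.3, -0.2, -5.5]
grip_width: 0.059
grasp_force: 87.5
```

```bash
python3 plan.py 417.8 270.5 11 -12.7;python3 look.py wrist w11 621 -164 60 130
```

```text
at [418.  270.2  94.8] yaw -12.7 tilt [0.001 0.   ] t 24.3 F [ 0.3 -0.2 -5.5]
turn az 0.0 then shift [-0.2 -0.2 83.8] rows>= 2.0
130 0
```

View pics/w11.png

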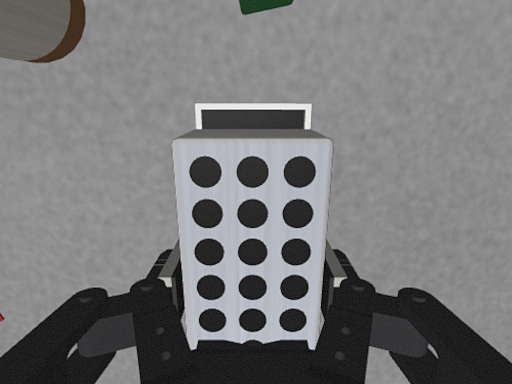

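The long block is level and centred on its holder, whose rim shows at (195–311,104). Lowering.

move_arm([
  [0,0,20,0,0,0],
  [0,0,20,0,0,0],
  [0,0,20,0,0,0],
  [0,0,13,0,0,0],
  [0,0,5,0,0,0],
  [0,0,3,0,0,0],
  [0,0,1,0,0,0],
  [0,0,0.8,0,0,0],
  [0,0,0,0,0,0],
  [0,0,0,0,0,0],
])

```text
clock: 25.35
tool_pos: [0.4176, 0.2704, 0.0121]
ee_rot: [0.994, -0.11, 0.0, -0.0]
wrist_force: [0.2, -0.2, -5.0]
grip_width: 0.0586
grasp_force: 87.5
```

move_arm([
  [0,0,0.8,0,0,0],
  [0,0,0,0,0,0],
])

```text
clock: 25.55
tool_pos: [0.4177, 0.2705, 0.0114]
ee_rot: [0.994, -0.11, 0.0, -0.0]
wrist_force: [-1.2, -0.5, 1.9]
grip_width: 0.0588
grasp_force: 88.3
```

move_arm([
  [0,0,0,0,0,0],
  [0,0,0,0,0,0],
  [0,0,0,0,0,0],
  [0,0,0,0,0,0],
  [0,0,-15,0,0,0],
  [0,0,-30,0,0,0],
  [0,0,-40,0,0,0],
  [0,0,-40,0,0,0],
  [0,0,0,0,0,0],
], fingers=85)

```text
clock: 26.45
tool_pos: [0.4194, 0.2713, 0.1412]
ee_rot: [0.994, -0.11, 0.003, -0.002]
wrist_force: [0.2, 0.1, -0.4]
grip_width: 0.0852
grasp_force: 0.0
```

```bash
python3 look.py wrist w12 418 270 90 44;for a in "432 -9" "621 -164" "396 -266";do python3 look.py top t12 $a 75 44;done
```

```text
44 10132 [417.5 269.7 123.4  60.2 -12.8] 43.4
44 234 [430.8  -7.7  49.   48.8  54.1] 44.1
44 521 [ 621.2 -163.7   88.9   56.     6. ] 44.2
44 141 [ 398.7 -263.4   35.3   35.1   -1.8] 44.6
```

View pics/t12.png

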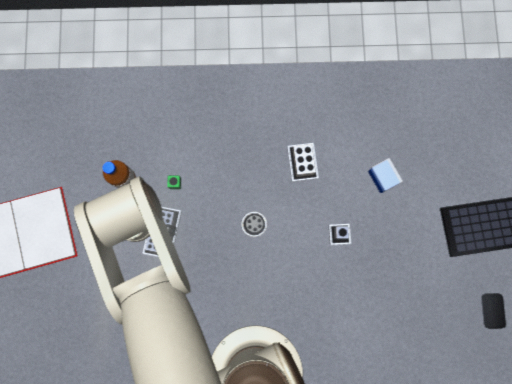

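All four blocks sit in their holders with tops about 44 mm above the bench and centres within 4 mm. Bottle (116,172) and vial box (386,175) are where they started.

```bash
python3 -c "
from bench import ctrl
print(ctrl.close_job())"
```

```text
the job is handed in; nothing more can be done
None
```

The job is handed in at about 27 s on the robot's clock: all four blocks measured as released and seated flat in their own holders, and the bottle and vial box were left untouched (no verdict was returned).

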